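# Unpack an LED module onto the assembly board

### The job

Swing the lid of the blue case (the one with the yellow handle) open until it tips past its balance point and stays open by itself, and let go of it. Then lift the LED module out of the case, set it down without dropping it, flat with its heat sink up, on the wooden work board, and slide it snug into the corner: one short end against the far rail and one long side against the side rail. Let go, leave the lid open, and leave the cutters, the bottle and the carton where they are.

Things in the scene. Friction and masses are not known exactly. Their poses are not given: they have to be found in the camera images.
- case: Blue clamshell case fixed to the bench; base an open box 143 (x) x 158 (y) x 50 mm high, walls and floor 4 mm. Origin: centre of its underside; z up; x points from the handle side (front) to the hinge side (away from the robot, yawed up to 0.3 rad). It may stand left or right on the bench, the work board on the other side.
- lid (a joint): Lid angle, rad: 0 closed, 2.0 open against its stop. It swings up and over to the case's +x about the far upper rim. Free hinge, lid 0.2 to 0.3 kg: it balances near 1.45 rad: let go before that it falls shut, beyond it falls on to the stop and stays. Blue frame 143 x 158 x 16 mm with clear window; open, it leans 25 degrees beyond upright, 0.22 m high with its handle.
- lid_hinge (a point): Point on the lid's hinge line, mid-width, 71.5 mm along +x from the case's centre and 50 mm above the bench. Its axes turn with the lid.
- lid_handle (a point): Middle of the lid's yellow round bar handle: 10 mm thick, 100 mm long, parallel to the case's y axis, on two end posts 40 mm beyond the lid's front edge, a 35 mm gap between bar and lid. Closed, it lies 183 mm from the hinge line (to the case's -x) and 8 mm above it, 58 mm above the bench. Axes turn with the lid.
- module_center (a point): LED module (0.2 to 0.4 kg), its centre, 21.5 mm above its underside. White board 120 (x) x 90 (y) x 4 mm on 4 mm feet; on its middle a black finned heat sink 90 (x) x 32 (y) mm, from 8 to 43 mm above the underside: grip it across the 32 mm. Starts flat on the closed case's floor (4 mm above the bench), long axis along the case's x within 0.06 rad.
- jig: Wooden work board fixed to the bench: 190 (x) x 150 (y) x 15 mm, with two dark rails 12 mm wide, 10 mm high above its top, along its far edge (+x) and its right edge seen from the robot (-y). Origin: centre of its underside; z up; x away from the robot, yawed up to 0.3 rad. The module snug in the corner is centred at x +23, y -18, z +36.5 mm here, long axis along x.
- corner (a point): Inner corner where the two rails meet, on the top of the work board (15 mm above the bench): at x = +83, y = -63 mm in the work board's frame. The module lies on the -x, +y side of it.
- cutters: Side cutters with red handles, 175 x 50 x 12 mm, lying loose on the bench between the case and the work board; long axis x, origin near the middle at bench level. To be left alone.
- bottle: White bottle with a red cap, 36 mm across, 100 mm tall, standing loose on the bench; origin at the centre of its underside. To be left alone.
- carton: Open cardboard carton, 120 (x) x 170 (y) x 55 mm, with clear LEDs in it, loose on the far part of the bench; origin at the centre of its underside. To be left alone.

How it is judged:
By the outcome, as a careful person would: the job done as asked, in the order asked, and still so for the second after the job is handed in, with the robot touching nothing.
It also fails if it takes over 69 s, if anything falls off the work surface, if the arm or the gripper's body presses on something with over 40 N, if the wrist force passes 120 N, or if a joint passes its speed limit or range.

### The arm

A 6-joint arm with a two-finger parallel gripper is mounted at the origin on the work surface. World frame = base frame: x ahead of the robot, y to its left, z up, the work surface at z = 0. Lengths are in m, angles in rad, forces in N, time in s.
With the tool pointing down it reaches from about 0.375 to 0.925 m from the base axis. Payload 5.7 kg.
Tool frame: the origin (TCP) lies at the very end of the fingers, on their centre line; the grasp point (between the pads) lies 19 mm behind it (bot.grip_depth is the distance from the TCP to the grasp point, in m); x points along the fingers, z is the direction in which the jaws open and shut, and the axes are right-handed (so a half turn about x gives the same grasp; the last joint's range is limited). The gripper opens to 85 mm and grips with 20 to 120 N. Pads are 22 mm wide; open, the fingers measure 114 mm over their backs; the gripper's body (76 mm by 85 mm) begins 54 mm behind the grasp point. The pads swing forward as they close: fully open they stand 13 mm farther back than shut.
Start: joints at [-0.115, 0.359, 1.51, -0, 1.272, -0.115], TCP at [0.6, -0, 0.231] pointing down, gripper open.
Joint ranges: [-2.97, 2.97], [-1.01, 2.36], [0.21, 2.38], [-0.96, 4.11], [0.2, 2.71], [-2.98, 2.98]. Speed limits (rad/s): [2.39, 2.39, 3.14, 3.14, 3.14, 3.14].

### API

Orientations are given as a 3x3 rotation matrix whose columns are the frame's x, y, z axes.
In Python, from bench import bot, vision, sign_off gives the robot as it stands. The module is installed in compiled form; this text tells all that it offers.
- The arm moves only by the shell command python3 -m pendant 'ROWS' [FORCE]. ROWS is JSON, a list that holds one entry, the list of rows, each a list of 5 numbers: the gripper's target within -1 to 1 (fully open at 1, half-way at 0, shut at -1), then the shift along the world's x, y, z in cm, then the turn about the world's z in degrees. In form: [[[jaw, dx, dy, dz, roll], ...]]. A call has 1 to 5 rows; each row shifts and turns the pose as measured when the row begins; what a row does not reach is not made up. A row lasts 1/12 s, in which the tool goes at most 41.7 mm and 7.16 degrees, less where a joint would pass 70% of its speed; a pose out of reach is approached as far as the arm can. A call with a gripper value outside its range is refused whole. The fingers move at their own pace and stop on an object; FORCE is the grip in N (left out, the last holds). Time passes only in rows, so rows that do not move let the fingers close. It gives the time, the measured TCP pose, the force and the opening at its end, in the units of the state.
- bot.get_state(): the state, without advancing time (a new reading comes with each control period).
- vision.get_image(name): name is "scene" or "side" or "wrist"; returns (picture, depth): 420x560x3 uint8, blue, green, red; 420x560 float32, m along the optical axis (not along the pixel's ray), 0 where there is no reading.
- vision.camera_info(name): a dict with "vfov" (degrees; the focal length in pixels is half the picture's height over the tangent of half this angle, whatever the lens; pixels are square), "cx", "cy" (the principal point, pixels), "dist" ([k1, k2, p1, p2, k3] as OpenCV has them; the pictures are not rectified), "R" (3x3) and "t" (3): a world point X has camera coordinates R X + t. Camera axes: x right, y down, z forward; pixel columns grow to the right and rows downward; lengths in m; the calibration is good to about 2 mm. A picture is of the moment at which its call begins: read the wrist's pose just before it. camera_info takes no time and is no camera call; for the wrist camera it gives the pose at the moment of the call.
- sign_off(): hands the job in, once; it reports no verdict.
The state is a dict: "time": time; "joint_pos": joint angles; "qvel": joint speeds; "joint_torque": joint torques, N m; "tcp_pos": TCP position; "orientation": TCP orientation; "ft_force": force on the tool from outside, world axes, zero at the start; "ft_torque": the same for the moment, N m; "opening": opening from 0.0 (shut) to 1.0 (fully open).
Only numpy, scipy, OpenCV 4.12 (cv2) and the standard library are available. Lean on these libraries where they do the work, as an engineer would, in place of code of your own. Each camera call takes 0.05 s, during which the arm holds its last target. There are 200 camera calls.

## Working session

There is one attempt and no reset: what is moved stays moved. The work goes in short steps, Python scripts to look and compute and a shell command to move; the robot and the scene stay as the last step left them, time stands still between calls to the robot, and variables do not carry over. Pictures are saved under pics/ and viewed, about 8 in all and at most 12, crops included, and the job is handed in when it is done.

```bash
mkdir -p pics
cat > h.py <<'E'
import numpy as np, cv2
from bench import bot, vision
def grab(n):
    ci=vision.camera_info(n); im,d=vision.get_image(n); return ci,im,d
def K(ci,h=420):
    f=h/2/np.tan(np.radians(ci["vfov"])/2); return np.array([[f,0,ci["cx"]],[0,f,ci["cy"]],[0,0,1]])
def ray(ci,uv):
    p=cv2.undistortPoints(np.array(uv,float).reshape(-1,1,2),K(ci),np.array(ci["dist"],float)).reshape(-1,2)
    R=np.array(ci["R"]);t=np.array(ci["t"])
    return -R.T@t, np.c_[p,np.ones(len(p))]@R
def onz(ci,uv,z):
    o,d=ray(ci,uv); return o+d*((z-o[2])/d[:,2])[:,None]
def cloud(ci,d,mask=None):
    m=(d>0) if mask is None else (d>0)&mask
    v,u=np.nonzero(m); o,r=ray(ci,np.c_[u,v]); return o+r*d[v,u][:,None], np.c_[u,v]
def proj(ci,P):
    return cv2.projectPoints(np.array(P,float).reshape(-1,1,3),cv2.Rodrigues(np.array(ci["R"]))[0],np.array(ci["t"],float),K(ci),np.array(ci["dist"],float))[0].reshape(-1,2)
E
python3 - <<'E'
from h import *
a=[grab(n) for n in("scene","side")]
for n,x in zip(("scene","side"),a):
    cv2.imwrite(f"pics/{n}0.png",x[1]); np.savez(f"{n}0.npz",im=x[1],d=x[2])
    C=-np.array(x[0]["R"]).T@x[0]["t"]; print(n,x[0]["vfov"],C,(x[2]>0).mean())
E
```

```text
scene 43.923275060792385 [ 1.27654516 -0.63506618  0.74565411] 0.9911224489795918
side 49.13770898786183 [0.29552304 0.49522144 0.68939002] 0.9960756802721088
```

View pics/scene0.png

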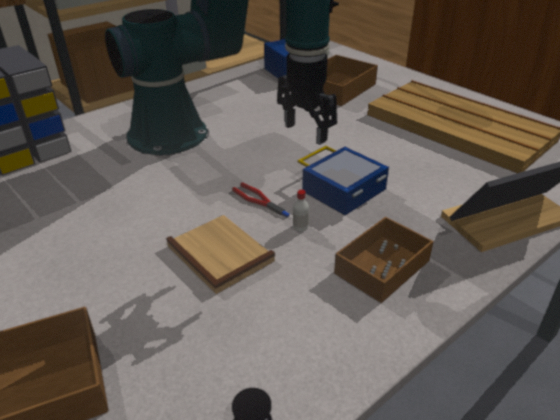

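View pics/side0.png

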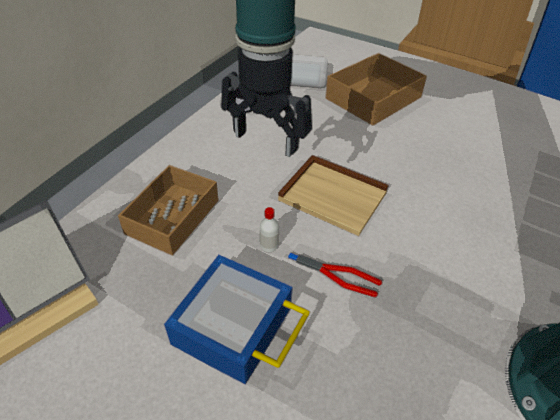

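The scene view has the case at (345,180) with its handle at (320,157), the work board at (220,250), the bottle at (300,210) and the cutters at (260,198). In the side view the case is at (230,318), the handle at (290,335) and the board at (335,193).

Run:
```python
from h import *
def rect(P):
    (c,s,a)=cv2.minAreaRect((P[:,:2]*1000).astype(np.float32)); return np.round(c,1),np.round(s,1),round(a,2)
for n in("side","scene"):
    z=np.load(n+"0.npz"); im,d=z["im"],z["d"]; ci=vision.camera_info(n)
    hsv=cv2.cvtColor(im,cv2.COLOR_BGR2HSV); H,S,V=cv2.split(hsv)
    P,uv=cloud(ci,d); X=np.full(im.shape,np.nan); X[uv[:,1],uv[:,0]]=P
    roi=(X[...,0]>.3)&(X[...,0]<1.1)&(abs(X[...,1])<.45)&(X[...,2]<.15)
    print(n,"bench z",np.nanmedian(X[...,2][roi]))
    def comp(m):
        m=cv2.morphologyEx((m&roi).astype(np.uint8),cv2.MORPH_OPEN,np.ones((2,2)))
        k,l,st,_=cv2.connectedComponentsWithStats(m); i=1+np.argmax(st[1:,4]); return l==i
    b=comp((H>100)&(H<130)&(S>120)); B=X[b]; T=B[B[:,2]>.060]
    print(" blue n",len(B),"ztop",np.percentile(B[:,2],[50,95,99]),"top rect",rect(T))
    y=comp((H>22)&(H<34)&(S>150)&(X[...,1]>-.1)&(X[...,2]>.02)); Y=X[y]; print(" yellow",len(Y),rect(Y),np.percentile(Y[:,2],[5,50,95]))
    r=comp((H<8)&(S>170)&(X[...,2]<.04)); print(" cutters red",rect(X[r]),X[r].mean(0))
    r=(roi&((H<8)|(H>172))&(S>140)&(X[...,2]>.08)); print(" cap",np.median(X[r],0),r.sum())
    w=comp((X[...,2]>.011)&(X[...,2]<.019)&(X[...,1]<.1)&(S>60)&(H>8)&(H<30)); print(" board top",w.sum(),rect(X[w]),np.median(X[w],0))
    w=comp((X[...,2]>.0215)&(X[...,2]<.03)&(X[...,1]<.1)&(X[...,0]>.4)&(X[...,0]<.95)); print(" rails",w.sum(),rect(X[w]),np.median(X[w],0))
    # side faces of case bench-level all blue rect
    print(" all blue rect",rect(B))
```

```text
side bench z -0.0005468075277890727
 blue n 4537 ztop [nan nan nan] top rect (array([545.7, 186.8]), array([149.3, 159.1]), 3.22)
 yellow 632 (array([463.3, 169.6]), array([ 46. , 136.2]), 8.33) [nan nan nan]
 cutters red (array([417.2,  -2.8]), array([111.4,  46.3]), 12.0) [nan nan nan]
 cap [0.58880045 0.00661742 0.09740039] 94
 board top 3779 (array([ 541.9, -193.4]), array([162.5, 185.9]), 88.42) [nan nan nan]
 rails 261 (array([ 523.9, -256.3]), array([151.6,  32. ]), 7.44) [ 0.51977843 -0.25510529  0.02280777]
 all blue rect (array([579.3, 157.7]), array([210. , 110.1]), 45.73)
scene bench z 8.982484057040718e-05
 blue n 1602 ztop [nan nan nan] top rect (array([555.7, 183.9]), array([140.1, 159.4]), 2.89)
 yellow 96 (array([437.2, 216. ]), array([ 62.9, 181.6]), 28.4) [nan nan nan]
 cutters red (array([475.6,  -7.1]), array([2.4, 3.3]), 50.56) [ 0.47530241 -0.00687537  0.01021684]
 cap [ 0.59457498 -0.00214999  0.0980036 ] 49
 board top 3051 (array([ 543.1, -183.4]), array([138. , 180.6]), 88.44) [nan nan nan]
 rails 710 (array([ 582.8, -226.3]), array([231.7, 134.8]), 42.55) [nan nan nan]
 all blue rect (array([556., 184.]), array([140.6, 161.5]), 3.32)
```

```bash
python3 -c "
from bench import bot;s=bot.get_state();print(s['orientation'],s['time'])"
python3 -m pendant '[[[1,-3,4,0,0],[1,-3,4,0,0],[1,-3,4,0,0],[1,-3,3,0,0],[1,-2,3,0,0]]]'
python3 - <<'E'
from h import *
s=bot.get_state();print(s['tcp_pos'])
ci,im,d=grab("wrist");cv2.imwrite("pics/w1.png",im);np.savez("w1.npz",im=im,d=d,R=ci["R"],t=ci["t"])
print(-np.array(ci["R"]).T@ci["t"],ci["R"])
E
```

```text
[[-1.69443456e-03 -2.26676408e-05  9.99998564e-01]
 [ 1.75683208e-04  9.99999984e-01  2.29653571e-05]
 [-9.99998549e-01  1.75721869e-04 -1.69443055e-03]] 0.1
time: 0.52
tcp_pos: [0.4717, 0.1617, 0.2283]
orientation: [[-0.001, 0.011, 1.0], [-0.003, 1.0, -0.011], [-1.0, -0.003, -0.001]]
ft_force: [-0.3, -0.4, 0.2]
opening: 0.998
[0.47169778 0.16165652 0.22830063]
[0.47234995 0.23807983 0.37074309] [[ 9.99939368e-01 -1.09697277e-02 -9.61926662e-04]
 [-1.01755398e-02 -9.53859468e-01  3.00080946e-01]
 [-4.20934913e-03 -3.00052963e-01 -9.53913256e-01]]
```

View pics/w1.png

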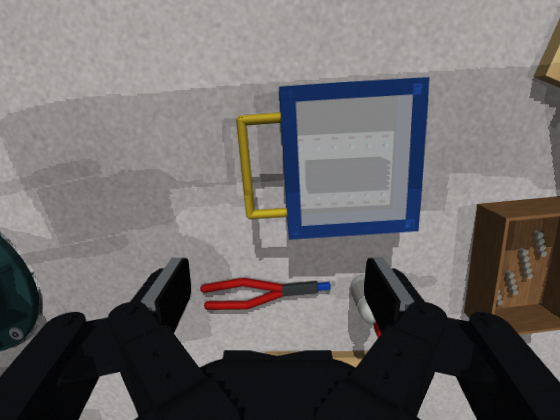

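The wrist view shows the handle bar from (241,120) to (249,213) and the lid corners at about (280,87), (428,78), (419,230) and (290,238).

Run:
```python
from h import *
z=np.load("w1.npz"); im=z["im"]; ci=vision.camera_info("wrist"); ci["R"]=z["R"];ci["t"]=z["t"]
H,S,V=cv2.split(cv2.cvtColor(im,cv2.COLOR_BGR2HSV))
m=((H>100)&(H<130)&(S>120)).astype(np.uint8)
c=max(cv2.findContours(m,0,1)[0],key=cv2.contourArea)[:,0]
P=onz(ci,c,.066)[:,:2]*1000
(r,s,a)=cv2.minAreaRect(P.astype(np.float32)); print("lid rect",r,s,a)
ym=((H>20)&(H<36)&(S>150)&(V>90)).astype(np.uint8)
v,u=np.nonzero(ym); k=(u<256)&(v>126)&(v<208)&(u>220)
Y=onz(ci,np.c_[u[k],v[k]],.058)[:,:2]*1000
x0,y0=Y.mean(0); f=np.polyfit(Y[:,1],Y[:,0],1); print("bar mid",x0,y0,"slope deg",-np.degrees(np.arctan(f[0])) if 0 else np.degrees(np.arctan(f[0])))
A=onz(ci,[[241,120],[249,213]],.058)*1000; print(A)
d=z["d"]; print("depth z of bar", np.median(cloud(ci,d,(ym>0))[0][:,2]))
```

```text
lid rect (549.5269165039062, 184.97537231445312) (143.3536834716797, 157.6846923828125) 3.166409730911255
bar mid 437.99593729352256 181.37619424114482 slope deg -3.223752807480892
[[435.73252121 228.69530806  58.        ]
 [440.01913267 130.00484474  58.        ]]
depth z of bar 0.0629131951572715
```

```bash
python3 -m pendant '[[[-0.2,-1.7,0.9,-2,3.8],[-0.2,-1.7,0.9,-3,0],[-0.2,0,0,-3,0],[-0.2,0,0,-3,0],[-0.2,0,0,0,0]]]' 30
```

```text
time: 0.98
tcp_pos: [0.4304, 0.1893, 0.1173]
orientation: [[0.002, -0.069, 0.998], [0.003, 0.998, 0.069], [-1.0, 0.003, 0.003]]
ft_force: [-0.6, -0.1, -1.3]
opening: 0.403
```

```bash
python3 -m pendant '[[[-0.2,0.8,-0.8,0,-0.7],[-0.2,0,0,-2.6,0],[-0.2,0,0,-2.6,0],[-0.2,0,0,-2,0],[-0.2,0,0,0,0]]]'
python3 -c "
from h import *
ci,im,d=grab('wrist');cv2.imwrite('pics/w2.png',im)"
```

```text
time: 1.4
tcp_pos: [0.4477, 0.1796, 0.0486]
orientation: [[0.012, -0.054, 0.998], [0.004, 0.999, 0.054], [-1.0, 0.004, 0.012]]
ft_force: [0.4, -1.1, 0.2]
opening: 0.398
```

View pics/w2.png

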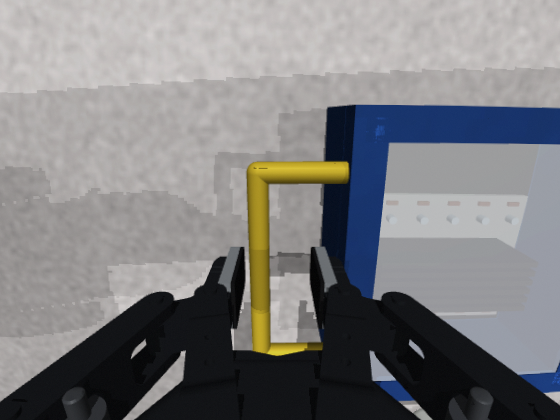

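The bar (column 258) is between the fingers (240 and 315) but left of centre, so I shift by −x and then close.

```bash
python3 -m pendant '[[[-0.2,-0.9,0,0,0],[-0.2,0,0,-0.9,0],[-0.2,0,0,0,0]]]'; python3 -m pendant '[[[-1,0,0,0,0],[-1,0,0,0,0],[-1,0,0,0,0],[-1,0,0,0,0],[-1,0,0,0,0]]]' 30
```

```text
time: 1.7
tcp_pos: [0.4432, 0.1795, 0.0448]
orientation: [[0.02, -0.052, 0.998], [0.006, 0.999, 0.052], [-1.0, 0.005, 0.021]]
ft_force: [0.0, -0.1, 0.4]
opening: 0.405
time: 2.12
tcp_pos: [0.439, 0.1793, 0.047]
orientation: [[0.014, -0.052, 0.999], [0.006, 0.999, 0.052], [-1.0, 0.005, 0.015]]
ft_force: [-0.6, -0.7, -1.7]
opening: 0.102
```

```bash
python3 -m pendant '[[[-1,0.2,0,1.8,0],[-1,0.35,0.02,1.8,0],[-1,0.6,0.03,1.8,0],[-1,0.7,0.04,1.7,0]]]' 40
cat > arc.py <<'E'
from bench import bot; import numpy as np
s=bot.get_state(); p=np.array(s['tcp_pos'])*100-[43.9,17.93,4.7]
r=p[0]*.9984+p[1]*.0558; y=-p[0]*.0558+p[1]*.9984
f=lambda t:(18.3*(1-np.cos(t))+.8*np.sin(t),18.3*np.sin(t)+.8*(np.cos(t)-1))
th=np.arctan2(p[2]+.8, 18.3-r)-np.arctan2(.8,18.3)
print("theta",th,"r",r,"z",p[2],"arc",f(th),"lat",y,"F",s['ft_force'])
for k in range(1,9):
    t=th+.1*k;a=f(t);print(round(t,2),"need",np.round([(a[0]-r)*.9984,(a[0]-r)*.0558-y,a[1]-p[2]],2))
E
python3 arc.py
```

```text
time: 2.45
tcp_pos: [0.4559, 0.1803, 0.1177]
orientation: [[0.01, -0.052, 0.999], [0.005, 0.999, 0.052], [-1.0, 0.005, 0.01]]
ft_force: [4.9, 0.8, -5.7]
opening: 0.099
theta 0.3990586386847089 r 1.6971249289168944 z 7.072092264029025 arc (np.float64(1.7487236984668122), np.float64(7.047627207653653)) lat 0.003987809480480289 F [ 4.87280996  0.81833378 -5.72493604]
0.5 need [0.92 0.05 1.59]
0.6 need [1.94 0.1  3.11]
0.7 need [3.1  0.17 4.52]
0.8 need [4.41 0.24 5.8 ]
0.9 need [5.83 0.32 6.95]
1.0 need [7.36 0.41 7.95]
1.1 need [8.98 0.5  8.79]
1.2 need [10.68  0.59  9.47]
```

Right on the arc.

```bash
python3 -m pendant '[[[-1,0.92,0.05,1.59,0],[-1,1.02,0.05,1.52,0],[-1,1.16,0.07,1.41,0],[-1,1.31,0.07,1.28,0],[-1,1.42,0.08,1.15,0]]]'
python3 arc.py
```

```text
time: 2.87
tcp_pos: [0.5159, 0.1837, 0.1918]
orientation: [[0.012, -0.054, 0.998], [0.005, 0.999, 0.054], [-1.0, 0.005, 0.012]]
ft_force: [6.4, 0.7, -12.0]
opening: 0.094
theta 0.9207878041846361 r 7.701514381359793 z 14.483573666607306 arc (np.float64(7.861827527805829), np.float64(14.252393678107406)) lat 0.0061636922737649535 F [  6.36540695   0.67800991 -12.03491946]
1.02 need [1.71 0.09 0.74]
1.12 need [3.35 0.18 1.54]
1.22 need [5.07 0.28 2.18]
1.32 need [6.84 0.38 2.65]
1.42 need [8.64 0.48 2.93]
1.52 need [10.47  0.58  3.03]
1.62 need [12.29  0.68  2.95]
1.72 need [14.1   0.78  2.69]
```

```bash
python3 -m pendant '[[[-1,1.7,0.09,0.7,0],[-1,1.65,0.09,0.75,0],[-1,1.7,0.1,0.6,0],[-1,1.8,0.1,0.45,0],[-1,1.8,0.1,0.27,0]]]'
python3 arc.py
```

```text
time: 3.28
tcp_pos: [0.5999, 0.1884, 0.2255]
orientation: [[0.003, -0.055, 0.999], [0.005, 0.998, 0.055], [-1.0, 0.005, 0.004]]
ft_force: [-1.9, -0.2, 1.8]
opening: 0.096
theta 1.4102607458536216 r 16.11027438881764 z 17.854655821697186 arc (np.float64(16.164514744617207), np.float64(17.392572735158783)) lat 0.014003442913051556 F [-1.87346056 -0.24358139  1.84077426]
1.51 need [ 1.88  0.09 -0.34]
1.61 need [ 3.71  0.19 -0.4 ]
1.71 need [ 5.52  0.29 -0.64]
1.81 need [ 7.3   0.39 -1.07]
1.91 need [ 9.02  0.49 -1.67]
2.01 need [10.68  0.58 -2.43]
2.11 need [12.26  0.67 -3.36]
2.21 need [13.73  0.75 -4.45]
```

```bash
python3 -m pendant '[[[-1,1.85,0.09,0,0],[-1,1.83,0.1,-0.1,0],[-1,1.8,0.1,-0.3,0],[-1,1.75,0.1,-0.45,0]]]'
python3 arc.py
```

```text
time: 3.62
tcp_pos: [0.6755, 0.1926, 0.2201]
orientation: [[0.005, -0.055, 0.998], [0.005, 0.998, 0.055], [-1.0, 0.005, 0.005]]
ft_force: [-2.3, 0.1, -4.4]
opening: 0.093
theta 1.8159891316859391 r 23.681699028057313 z 17.308348030987226 arc (np.float64(23.518276057971576), np.float64(16.758462204384546)) lat 0.011008184435271628 F [-2.26991334  0.1395733  -4.41670984]
1.92 need [ 1.56  0.08 -1.16]
2.02 need [ 3.22  0.17 -1.94]
2.12 need [ 4.78  0.26 -2.88]
2.22 need [ 6.25  0.34 -3.97]
2.32 need [ 7.6   0.41 -5.2 ]
2.42 need [ 8.83  0.48 -6.56]
2.52 need [ 9.91  0.54 -8.04]
2.62 need [10.83  0.59 -9.62]
```

```bash
python3 -m pendant '[[[-1,1.5,0.08,-0.6,0],[-1,0.7,0.04,-0.3,0],[1,0,0,0,0],[1,0,0,0,0],[1,0,0,0,0]]]'
python3 arc.py | head -1
python3 -m pendant '[[[1,0,0,0,0],[1,0,0,2,0],[1,0,0,3,0],[1,0,0,3,0],[1,0,0,0,0]]]'
```

```text
time: 4.03
tcp_pos: [0.7014, 0.1939, 0.2098]
orientation: [[0.007, -0.054, 0.998], [0.006, 0.999, 0.054], [-1.0, 0.005, 0.007]]
ft_force: [-0.2, 0.3, 0.3]
opening: 0.51
theta 1.9640097289771985 r 26.277318709285762 z 16.282026823439047 arc (np.float64(26.050747570438197), np.float64(15.7968645261491)) lat -0.009373741684934211 F [-0.18138076  0.31446248  0.3460391 ]
time: 4.45
tcp_pos: [0.6955, 0.1935, 0.2919]
orientation: [[0.0, -0.055, 0.998], [0.004, 0.998, 0.055], [-1.0, 0.004, 0.0]]
ft_force: [1.5, 0.5, 2.0]
opening: 0.995
```

```bash
python3 -m pendant '[[[1,-3,0,0,0],[1,-3,0,0,7],[1,-3,0,0,7],[1,-3,0,0,7],[1,-3,0,0,7]]]'|head -1;python3 -m pendant '[[[1,0,0,0,7],[1,0,0,0,7],[1,0,0,0,7],[1,0,0,0,7],[1,0,0,0,7]]]'|head -1
python3 -m pendant '[[[1,0,0,0,7],[1,0,0,0,7],[1,0,0,0,7],[1,0,0,0,0],[1,0,0,0,0]]]'
python3 -c "
from h import *
ci,im,d=grab('wrist');cv2.imwrite('pics/w3.png',im);np.savez('w3.npz',im=im,d=d,R=ci['R'],t=ci['t'])
print(bot.get_state()['joint_pos'])"
```

```text
time: 4.87
time: 5.28
time: 5.7
tcp_pos: [0.5269, 0.1925, 0.2988]
orientation: [[-0.002, -1.0, 0.015], [0.011, 0.015, 1.0], [-1.0, 0.002, 0.011]]
ft_force: [-0.4, 0.8, 0.0]
opening: 1.001
[ 0.21989777  0.24690096  1.50271603  0.01107107  1.39166059 -1.33774498]
```

View pics/w3.png

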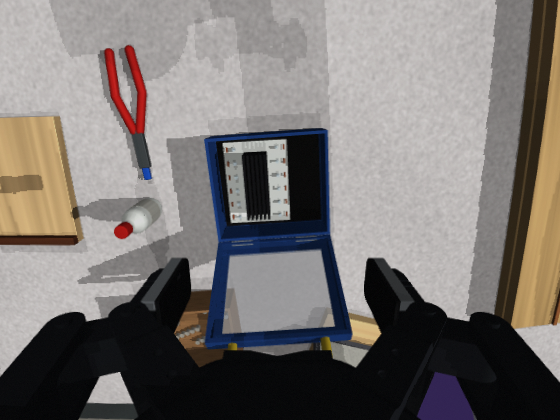

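The lid stands open (window at (277,290)). The module lies in the case with its heat sink at columns 244–270, rows 152–221.

Run:
```python
from h import *
z=np.load("w3.npz"); im,d=z["im"],z["d"]; ci=vision.camera_info("wrist"); ci["R"]=z["R"];ci["t"]=z["t"]
V=im.max(2); u,v=np.meshgrid(range(560),range(420))
roi=(u>215)&(u<322)&(v>136)&(v<236)
P,uv=cloud(ci,d,roi)
C=np.array([.5495,.185]); yw=.0555; R=np.array([[np.cos(yw),np.sin(yw)],[-np.sin(yw),np.cos(yw)]])
L=(P[:,:2]-C)@R.T
ins=(abs(L[:,0])<.062)&(abs(L[:,1])<.07)
def rep(n,k):
    r=cv2.minAreaRect((P[k,:2]*1000).astype(np.float32)); print(n,k.sum(),"rect",r,"zmed",np.median(P[k,2]), "local",np.median(L[k],0))
rep("sink",ins&(P[:,2]>.040)&(P[:,2]<.052))
rep("board",ins&(P[:,2]>.007)&(P[:,2]<.018))
# ray approach
m=((V<45)&(u>236)&(u<276)&(v>146)&(v<226)).astype(np.uint8)
c=max(cv2.findContours(m,0,1)[0],key=cv2.contourArea)[:,0]
print("ray sink",cv2.minAreaRect((onz(ci,c,.047)[:,:2]*1000).astype(np.float32)), cv2.boundingRect(c))
print("white corners z.012",onz(ci,[[221,142],[288,139],[290,222],[231,224]],.012)[:,:2]*1000)
```

```text
sink 1077 rect ((549.749755859375, 166.83139038085938), (90.29751586914062, 32.291080474853516), 2.2576560974121094) zmed 0.04699184119801775 local [-0.00336289 -0.01917664]
board 3306 rect ((549.760498046875, 187.82382202148438), (122.30931854248047, 132.1526641845703), 2.4013173580169678) zmed 0.012153348049445206 local [-0.00920773 -0.00835079]
ray sink ((546.8677368164062, 166.70986938476562), (92.68852996826172, 31.385704040527344), 2.3416996002197266) (242, 152, 28, 68)
white corners z.012 [[490.77461744 117.51360412]
 [488.26690112 211.5432591 ]
 [612.21429408 214.01181215]
 [613.76448281 124.27123113]]
```

```bash
python3 -m pendant '[[[0.3,1.1,-1.3,-3,3.2],[0.3,1.1,-1.3,-3,0],[0.3,0,0,-4,0],[0.3,0,0,-4,0],[0.3,0,0,-3,0]]]' 50 |head -1
python3 -m pendant '[[[0.3,0,0,-2,0],[0.3,0,0,0,0],[0.3,0,0,0,0]]]'
```

```text
time: 6.17
time: 6.42
tcp_pos: [0.5511, 0.166, 0.107]
orientation: [[0.011, -1.0, -0.019], [0.013, -0.019, 1.0], [-1.0, -0.011, 0.013]]
ft_force: [0.2, 0.4, 0.5]
opening: 0.651
```

```bash
python3 -m pendant '[[[0.3,0,0.05,-2.5,1.2],[0.3,0,0,-2.5,0],[0.3,0,0,-2,0],[0.3,0,0,-0.8,0],[0.3,0,0,0,0]]]'
```

```text
time: 6.83
tcp_pos: [0.5587, 0.1682, 0.0357]
orientation: [[0.026, -0.999, -0.034], [0.016, -0.034, 0.999], [-1.0, -0.027, 0.015]]
ft_force: [-0.0, 0.2, 0.9]
opening: 0.653
```

```bash
python3 -m pendant '[[[0.3,-0.9,-0.1,-0.8,0],[0.3,0,0,-0.8,0],[0.3,0,0,0,0],[0.3,0,0,0,0]]]'
```

```text
time: 7.17
tcp_pos: [0.5551, 0.1683, 0.0253]
orientation: [[0.036, -0.999, -0.032], [0.018, -0.032, 0.999], [-0.999, -0.037, 0.017]]
ft_force: [1.1, 0.6, -0.5]
opening: 0.647
```

```bash
python3 -m pendant '[[[-1,0,0,0,0],[-1,0,0,0,0],[-1,0,0,0,0],[-1,0,0,0,0],[-1,0,0,0,0]]]' 50
python3 -m pendant '[[[-1,0,0,0.5,0],[-1,0,0,1,0],[-1,0,0,1.5,0],[-1,0,0,2,0],[-1,0,0,2,0]]]'
```

```text
time: 7.58
tcp_pos: [0.5583, 0.1688, 0.0286]
orientation: [[0.042, -0.999, -0.032], [0.019, -0.031, 0.999], [-0.999, -0.042, 0.017]]
ft_force: [-0.4, -0.4, -1.8]
opening: 0.365
time: 8.0
tcp_pos: [0.5534, 0.1679, 0.0978]
orientation: [[0.03, -0.999, -0.032], [0.017, -0.031, 0.999], [-0.999, -0.031, 0.016]]
ft_force: [0.5, -0.8, -2.1]
opening: 0.362
```

```bash
python3 -m pendant '[[[-1,0,0,4,0],[-1,0,0,4,0],[-1,0,0,4,0],[-1,0,-2,2,0],[-1,-1,-3,0,0]]]'|head -2
python3 -m pendant '[[[-1,-2,-4,0,0],[-1,-2,-4,0,0],[-1,-2,-4,0,0],[-1,-1,-4,0,0],[-1,0,-4,0,0]]]'|head -2
python3 -m pendant '[[[-1,0,-4,0,0],[-1,0,-3,0,0],[-1,0,-2,0,0],[-1,0,0,0,0],[-1,0,0,0,0]]]'
python3 -c "
from h import *
ci,im,d=grab('wrist');cv2.imwrite('pics/w4.png',im);np.savez('w4.npz',im=im,d=d,R=ci['R'],t=ci['t'])"
```

```text
time: 8.42
tcp_pos: [0.5437, 0.1208, 0.2513]
time: 8.83
tcp_pos: [0.4724, -0.0758, 0.2591]
time: 9.25
tcp_pos: [0.4684, -0.1777, 0.2637]
orientation: [[0.052, -0.998, -0.037], [0.014, -0.036, 0.999], [-0.999, -0.052, 0.012]]
ft_force: [-1.0, 0.2, -2.2]
opening: 0.364
```

View pics/w4.png

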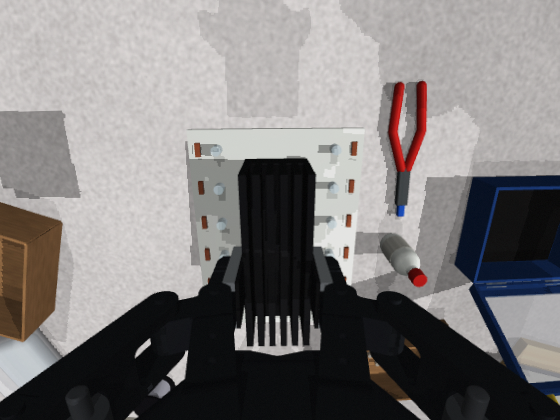

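The module is held well: board at columns 190–362, heat sink between the pads. It hides the work board, so I measure the board from the first side and scene pictures.

Run:
```python
from h import *
for n,(x0,y0,x1,y1) in(("side",(270,145,400,245)),("scene",(155,205,285,300))):
    z=np.load(n+"0.npz"); im=z["im"]; ci=vision.camera_info(n)
    H,S,V=cv2.split(cv2.cvtColor(im,cv2.COLOR_BGR2HSV))
    r=np.zeros(H.shape,bool); r[y0:y1,x0:x1]=1
    t,_=cv2.threshold(V[(r)&(S>70)].reshape(-1,1),0,255,cv2.THRESH_OTSU)
    m=(r&(S>70)&(V>t)).astype(np.uint8); m=cv2.morphologyEx(m,cv2.MORPH_CLOSE,np.ones((5,5)))
    c=max(cv2.findContours(m,0,1)[0],key=cv2.contourArea)
    (cc,s,a)=cv2.minAreaRect((onz(ci,c[:,0],.015)[:,:2]*1000).astype(np.float32))
    print(n,"thr",t,"rect",np.round(cc,1),np.round(s,1),round(a,2))
    q=cv2.approxPolyDP(c,6,True)[:,0]; print(np.c_[q,np.round(onz(ci,q,.015)[:,:2]*1000,1)])
    x=im[y0-8:y1+8,x0-8:x1+8]; cv2.imwrite(f"pics/b_{n}.png",cv2.resize(x,None,fx=3,fy=3,interpolation=2))
a=[cv2.imread(f"pics/b_{n}.png") for n in("side","scene")]
h=min(x.shape[0] for x in a); cv2.imwrite("pics/b.png",np.hstack([x[:h] for x in a])[:, :876])
```

```text
side thr 129.0 rect [ 541.1 -175.2] [149.8 188.3] 89.15
[[ 278.   197.   636.2 -109.4]
 [ 358.   235.   448.7 -100.3]
 [ 385.   191.   449.1 -247.7]
 [ 313.   163.   625.  -247.6]]
scene thr 115.0 rect [ 535.7 -181.9] [132.6 167.5] 89.19
[[ 223.   215.   454.2 -116.5]
 [ 174.   238.   451.9 -245.8]
 [ 216.   278.   615.3 -248. ]
 [ 267.   251.   619.  -119.5]]
```

```bash
python3 -m pendant '[[[-1,3,-0.4,0,-3.2],[-1,3,-0.4,-2,0],[-1,2.5,-0.3,-2,0],[-1,0.8,0,-2,0],[-1,0,0,0,0]]]'
python3 - <<'E'
from h import *
a=cv2.imread("pics/b_side.png");b=cv2.imread("pics/b_scene.png")
ci,im,d=grab("side"); cv2.imwrite("pics/s5.png",np.hstack([a[:330],cv2.resize(im[120:285,230:430],None,fx=2,fy=2)[:330]])[:, :800])
E
```

```text
time: 9.72
tcp_pos: [0.5643, -0.182, 0.2047]
orientation: [[0.056, -0.998, 0.017], [0.011, 0.018, 1.0], [-0.998, -0.055, 0.012]]
ft_force: [-0.7, 0.6, -3.2]
opening: 0.363
```

View pics/s5.png

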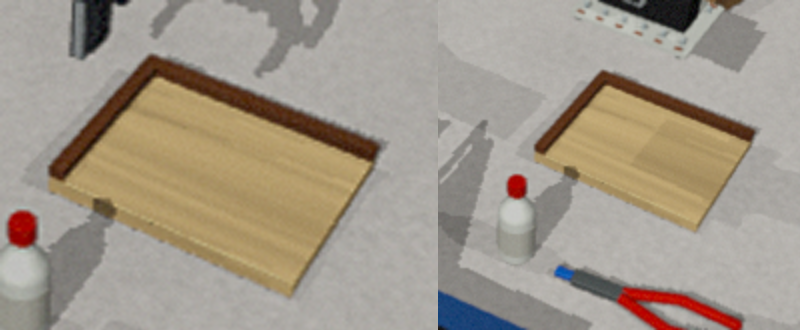

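In the left crop the inner corner is at crop (162,77), the far rail's base ends near (68,178), the side rail's base ends near (372,160), and the near-left top corner is near (290,285).

Run:
```python
from h import *
ci=vision.camera_info("side")
q=np.array([[162,77],[68,178],[372,160],[290,285],[115,128],[267,118]])/3+[262,137]
P=onz(ci,q-0.3,.015)[:,:2]*1000; print(np.round(P,1))
for a,b in((0,1),(0,2),(1,3),(2,3)): v=P[b]-P[a]; print(a,b,np.linalg.norm(v),np.degrees(np.arctan2(v[1],v[0])))
```

```text
[[ 620.8 -252.9]
 [ 626.3 -119. ]
 [ 448.9 -251.4]
 [ 451.5 -108.7]
 [ 623.4 -182.7]
 [ 532.8 -252.5]]
0 1 134.00101174041217 87.63672804836645
0 2 171.86599384221324 179.52298178675332
1 3 175.06610278874774 176.61683408987585
2 3 142.81148824819655 88.94695696361322
```

```bash
python3 -m pendant '[[[-1,-0.5,-0.3,-4,-0.8],[-1,-0.3,-0.2,-4,0],[-1,0,0,-3.5,0]]]'
```

```text
time: 10.02
tcp_pos: [0.5639, -0.1875, 0.1019]
orientation: [[0.077, -0.997, 0.027], [0.001, 0.027, 1.0], [-0.997, -0.077, 0.003]]
ft_force: [0.1, 0.4, -1.7]
opening: 0.365
```

```bash
python3 -m pendant '[[[-1,0,0,-0.6,0],[-1,0,0,-0.6,0],[-1,0,0,-0.6,0],[-1,0,0,-0.6,0],[-1,0,0,-0.6,0]]]'; python3 -m pendant '[[[-1,0,0,4,0],[-1,0,0,4,0],[-1,0,0,4,0]]]'
```

```text
time: 10.43
tcp_pos: [0.5617, -0.1843, 0.0729]
orientation: [[0.074, -0.997, 0.024], [0.003, 0.024, 1.0], [-0.997, -0.074, 0.005]]
ft_force: [0.8, 0.7, -1.5]
opening: 0.361
time: 10.68
tcp_pos: [0.5553, -0.1813, 0.1869]
orientation: [[0.057, -0.998, 0.024], [0.011, 0.025, 1.0], [-0.998, -0.056, 0.013]]
ft_force: [0.8, -0.6, -2.7]
opening: 0.363
```

```bash
python3 -m pendant '[[[-1,0.1,-0.1,-1,0],[-1,0.1,-0.1,-1,0],[-1,0.1,-0.1,-1,0],[-1,0.1,-0.1,-1,0],[-1,0.1,-0.1,-1,0]]]'|sed -n 2,3p;python3 -m pendant '[[[-1,0,0,-1,0],[-1,0,0,-1,0],[-1,0,0,-1,0],[-1,0,0,-1,0],[-1,0,0,-1,0]]]'|sed -n 2,3p
```

```text
tcp_pos: [0.5704, -0.1909, 0.1503]
orientation: [[0.084, -0.996, 0.024], [-0.002, 0.023, 1.0], [-0.996, -0.084, 0.0]]
tcp_pos: [0.5666, -0.1894, 0.0892]
orientation: [[0.074, -0.997, 0.024], [0.003, 0.024, 1.0], [-0.997, -0.074, 0.005]]
```

```bash
python3 -m pendant '[[[-1,-0.1,0,-0.6,0],[-1,-0.1,0,-0.6,0],[-1,-0.1,0,-0.6,0],[-1,0,0,-0.6,0],[-1,0,0,-0.6,0]]]'|sed -n 2,4p;python3 -m pendant '[[[-1,0,0,-0.4,0],[-1,0,0,-0.3,0],[-1,0,0,-0.2,0],[-1,0,0,0,0]]]' 25|sed -n 2,4p
```

```text
tcp_pos: [0.5621, -0.1888, 0.0538]
orientation: [[0.071, -0.997, 0.024], [0.004, 0.024, 1.0], [-0.997, -0.071, 0.006]]
ft_force: [0.1, 0.3, -2.7]
tcp_pos: [0.5622, -0.1888, 0.0433]
orientation: [[0.071, -0.997, 0.024], [0.004, 0.024, 1.0], [-0.997, -0.071, 0.006]]
ft_force: [0.1, -0.0, -2.1]
```

```bash
python3 -m pendant '[[[-1,0,0,-0.2,0],[-1,0,0,-0.2,0],[-1,0,0,0,0]]]' |sed -n 2,4p;python3 -m pendant '[[[-1,0,0,-0.2,0],[-1,0,0,-0.2,0],[-1,0,0,0,0]]]'|sed -n 2,4p
```

```text
tcp_pos: [0.5631, -0.1893, 0.0402]
orientation: [[0.073, -0.997, 0.024], [0.004, 0.024, 1.0], [-0.997, -0.073, 0.005]]
ft_force: [-0.8, -0.4, 1.3]
tcp_pos: [0.564, -0.1896, 0.0392]
orientation: [[0.075, -0.997, 0.023], [0.002, 0.023, 1.0], [-0.997, -0.075, 0.004]]
ft_force: [-0.5, -0.3, -1.0]
```

```bash
python3 -m pendant '[[[-1,0,0,-0.3,0],[-1,0,0,-0.3,0],[-1,0,0,-0.3,0]]]' 20|sed -n 2,4p
python3 -c "
from h import *
ci,im,d=grab('side');cv2.imwrite('pics/s6.png',cv2.resize(im[100:290,220:440],None,fx=3,fy=3))"
```

```text
tcp_pos: [0.5647, -0.1898, 0.0384]
orientation: [[0.079, -0.997, 0.023], [0.001, 0.023, 1.0], [-0.997, -0.079, 0.003]]
ft_force: [-10.4, 3.8, 32.0]
```

View pics/s6.png

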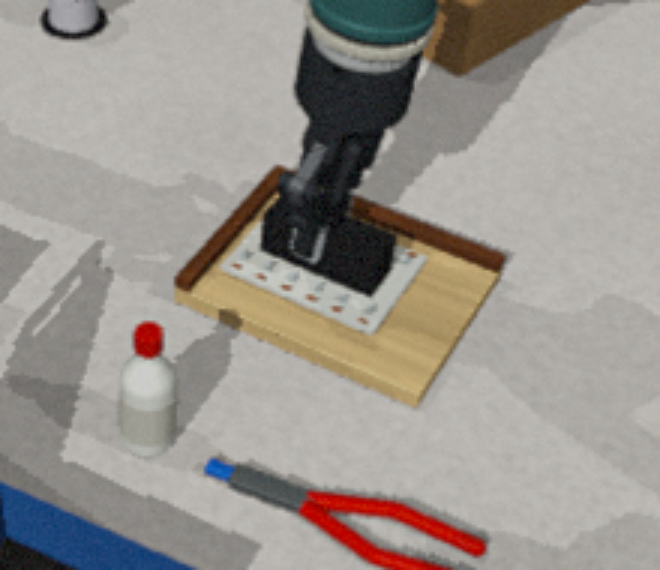

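Module sits on the board, inside both rails with about 10 mm gaps at the far rail (200,265) and side rail. Now I relieve the pressure and loosen the jaws a little.

```bash
python3 -m pendant '[[[-1,0,0,0.2,0],[-0.12,0,0,0,0],[-0.12,0,0,0,0],[-0.12,0,0,0,0]]]' |sed -n 2,5p
python3 -m pendant '[[[-0.12,0,-0.3,0.1,0],[-0.12,0,-0.3,0,0],[-0.12,0,-0.3,0,0],[-0.12,0,-0.3,0,0]]]' |sed -n 2,5p
```

```text
tcp_pos: [0.5662, -0.1905, 0.0425]
orientation: [[0.084, -0.996, 0.023], [-0.001, 0.023, 1.0], [-0.997, -0.084, 0.001]]
ft_force: [-0.0, 0.0, -0.2]
opening: 0.439
tcp_pos: [0.5659, -0.2019, 0.042]
orientation: [[0.082, -0.996, 0.023], [0.001, 0.023, 1.0], [-0.997, -0.082, 0.003]]
ft_force: [-0.9, 1.9, 2.0]
opening: 0.438
```

```bash
for i in 1; do python3 -m pendant '[[[-0.12,0,-0.3,0,0],[-0.12,0,-0.3,0,0]]]' |sed -n 2,4p; done; python3 -m pendant '[[[-0.12,0,-0.3,0,0],[-0.12,0,-0.3,0,0]]]' |sed -n 2,4p
```

```text
tcp_pos: [0.5657, -0.2084, 0.0416]
orientation: [[0.081, -0.996, 0.023], [0.002, 0.024, 1.0], [-0.997, -0.081, 0.004]]
ft_force: [0.9, 1.8, 1.3]
tcp_pos: [0.5648, -0.2121, 0.0414]
orientation: [[0.079, -0.997, 0.025], [0.007, 0.026, 1.0], [-0.997, -0.079, 0.009]]
ft_force: [3.4, 23.5, 11.5]
```

```bash
python3 -m pendant '[[[-0.12,0,0.2,0,0],[-0.12,0,0,2.5,0],[-0.12,0,0,3,0],[-1,-2.5,0,0,0],[-1,-2.5,0,0,0]]]' |sed -n 2,5p
python3 -m pendant '[[[-1,-2,0,0,0],[-1,-0.8,0,0,0],[-1,0,0,0,0],[-1,0,0,0,0]]]' |sed -n 2,5p
python3 -c "
from h import *
ci,im,d=grab('wrist');cv2.imwrite('pics/w7.png',im);np.savez('w7.npz',im=im,d=d,R=ci['R'],t=ci['t'])"
```

```text
tcp_pos: [0.518, -0.2126, 0.0976]
orientation: [[0.082, -0.996, 0.024], [0.005, 0.024, 1.0], [-0.997, -0.082, 0.007]]
ft_force: [-1.6, -0.3, -0.6]
opening: 0.166
tcp_pos: [0.4861, -0.2144, 0.0988]
orientation: [[0.082, -0.996, 0.025], [0.002, 0.025, 1.0], [-0.997, -0.082, 0.004]]
ft_force: [0.1, -0.0, -0.2]
opening: -0.004
```

View pics/w7.png

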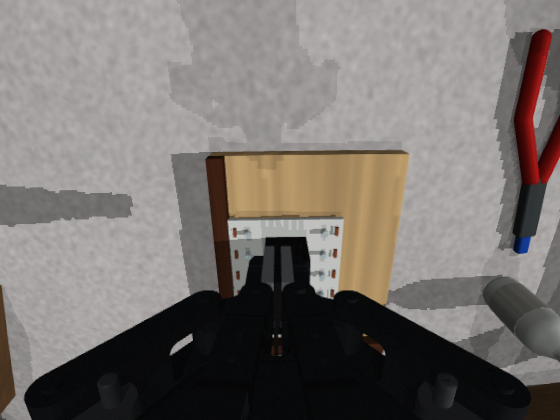

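The module's long side lies on the side rail (column 229), its near edge at row 216, and the sink's near end at row 237.

Run:
```python
from h import *
z=np.load("w7.npz"); ci=vision.camera_info("wrist"); ci["R"]=z["R"];ci["t"]=z["t"]
print("module near edge",onz(ci,[[229,218],[342,217]],.023)*1000)
print("sink end top",onz(ci,[[270,238],[308,238]],.058)*1000)
print("rail inner top",onz(ci,[[228,156],[231,205],[236,290]],.025)*1000,"near L, R",onz(ci,[[228,155],[407,152]],.015)*1000)
print("left edge",onz(ci,[[390,300],[405,158]],.015)*1000)
```

```text
module near edge [[ 494.22410505 -251.39379516   23.        ]
 [ 495.75305358 -164.16155626   23.        ]]
sink end top [[ 493.60456244 -219.12126746   58.        ]
 [ 494.30818774 -193.9530855    58.        ]]
rail inner top [[ 445.35852788 -247.69740989   25.        ]
 [ 482.65344971 -248.61355501   25.        ]
 [ 560.68600991 -250.92442812   25.        ]] near L, R [[ 446.85766118 -249.2973871    15.        ]
 [ 447.79163176 -116.62315102   15.        ]]
left edge [[ 584.19625357 -113.22519227   15.        ]
 [ 452.30951245 -117.5482307    15.        ]]
```

```bash
python3 -m pendant '[[[-1,-0.3,0.6,0,0],[-1,-0.1,0,-1.2,0],[-1,0,0,-1.2,0],[-1,0,0,-1.2,0],[-1,0,0,-1.2,0]]]' |sed -n 2,5p
```

```text
tcp_pos: [0.4897, -0.2098, 0.0516]
orientation: [[0.091, -0.996, 0.024], [-0.003, 0.023, 1.0], [-0.996, -0.091, -0.001]]
ft_force: [-0.5, -1.0, 0.1]
opening: 0.003
```

```bash
python3 -m pendant '[[[-1,-0.4,0.1,-0.5,0],[-1,-0.1,0,-0.5,0],[-1,0,0,-0.4,0],[-1,0,0,0,0]]]' |sed -n 2,4p; python3 -m pendant '[[[-1,0.3,0,0,0],[-1,0.3,0,0,0],[-1,0.3,0,0,0],[-1,0.3,0,0,0]]]' |sed -n 2,4p
```

```text
tcp_pos: [0.4852, -0.2071, 0.0343]
orientation: [[0.089, -0.996, 0.022], [-0.001, 0.022, 1.0], [-0.996, -0.089, 0.001]]
ft_force: [0.7, -0.3, 0.1]
tcp_pos: [0.4988, -0.2074, 0.0354]
orientation: [[0.09, -0.996, 0.022], [-0.002, 0.022, 1.0], [-0.996, -0.09, 0.0]]
ft_force: [0.1, 0.6, 0.2]
```

```bash
python3 -m pendant '[[[-1,0.3,0,0,0],[-1,0.3,0,0,0],[-1,0.3,0,0,0]]]' |sed -n 2,4p; python3 -m pendant '[[[-1,0.2,0,0,0],[-1,0.2,0,0,0]]]' |sed -n 2,4p
```

```text
tcp_pos: [0.509, -0.2075, 0.036]
orientation: [[0.091, -0.996, 0.022], [-0.002, 0.022, 1.0], [-0.996, -0.091, -0.0]]
ft_force: [-0.4, 0.8, -0.3]
tcp_pos: [0.5107, -0.2071, 0.0356]
orientation: [[0.085, -0.996, 0.02], [-0.001, 0.02, 1.0], [-0.996, -0.085, 0.0]]
ft_force: [-11.0, -3.8, 8.4]
```

```bash
python3 -m pendant '[[[-1,0.3,0,0,0],[-1,0.3,0,0,0]]]' |sed -n 2,4p; python3 -m pendant '[[[-1,0.3,0,0,0],[-1,0.3,0,0,0]]]' |sed -n 2,4p
```

```text
tcp_pos: [0.5106, -0.2062, 0.0348]
orientation: [[0.074, -0.997, 0.017], [0.001, 0.017, 1.0], [-0.997, -0.074, 0.002]]
ft_force: [-8.8, -2.6, 6.5]
tcp_pos: [0.5105, -0.2053, 0.0341]
orientation: [[0.063, -0.998, 0.015], [0.003, 0.015, 1.0], [-0.998, -0.062, 0.004]]
ft_force: [-9.6, -3.5, 6.1]
```

```bash
python3 -m pendant '[[[-1,-0.5,0,0,0],[-1,-1,0,0,0],[-1,-0.5,0,3,0],[-1,-1.5,0,4,0],[-1,-2,0,4,0]]]' |sed -n 2,2p; python3 -m pendant '[[[-1,-3,0,4,0],[-1,-3,0,2,0],[-1,0,0,0,0],[-1,0,0,0,0]]]' |sed -n 2,3p
python3 -c "
from h import *
ci,im,d=grab('wrist');cv2.imwrite('pics/w8.png',im);np.savez('w8.npz',im=im,d=d,R=ci['R'],t=ci['t'])
ci,i2,d=grab('side');cv2.imwrite('pics/s8.png',i2);cv2.imwrite('pics/c8.png',np.hstack([cv2.resize(im[150:400,180:420],None,fx=1.7,fy=1.7),cv2.resize(i2[140:265,265:400],None,fx=2.9,fy=3.4)]))"
```

```text
tcp_pos: [0.4519, -0.203, 0.1376]
tcp_pos: [0.3952, -0.2045, 0.1996]
orientation: [[0.064, -0.998, 0.015], [0.002, 0.015, 1.0], [-0.998, -0.064, 0.003]]
```

View pics/c8.png

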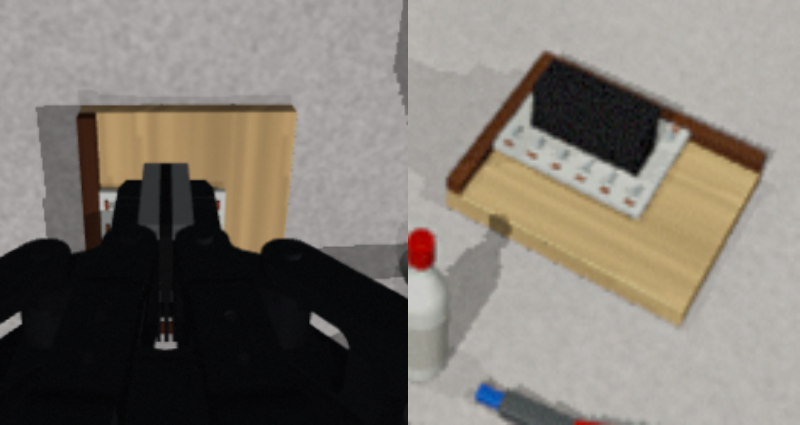

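```bash
python3 -m pendant '[[[-1,4,0,1,0],[-1,4,0,1,0],[-1,4,0,1,0],[-1,4,0,1,0],[-1,4,0,1,0]]]' |sed -n 2,2p; python3 -m pendant '[[[-1,4,0,0,0],[-1,4,0,0,0],[-1,3,0,0,0],[-1,0,0,0,0],[-1,0,0,0,0]]]' |sed -n 2,3p
python3 - <<'E'
from h import *
ci,im,d=grab('wrist');np.savez('w9.npz',im=im,d=d,R=ci['R'],t=ci['t'])
cv2.imwrite('pics/w9.png',im)
P,uv=cloud(ci,d); k=(P[:,0]>.44)&(P[:,0]<.66)&(P[:,1]>-.28)&(P[:,1]<-.09)
x0,y0=uv[k].min(0);x1,y1=uv[k].max(0);print(x0,y0,x1,y1)
c=im[y0:y1,x0:x1];f=min(800/c.shape[1],600/c.shape[0]);print(f);cv2.imwrite('pics/c9.png',cv2.resize(c,None,fx=f,fy=f,interpolation=2))
E
```

```text
tcp_pos: [0.5902, -0.197, 0.2375]
tcp_pos: [0.7154, -0.1923, 0.2258]
orientation: [[0.038, -0.999, 0.011], [0.02, 0.012, 1.0], [-0.999, -0.037, 0.021]]
188 0 366 122
4.49438202247191
```

View pics/c9.png

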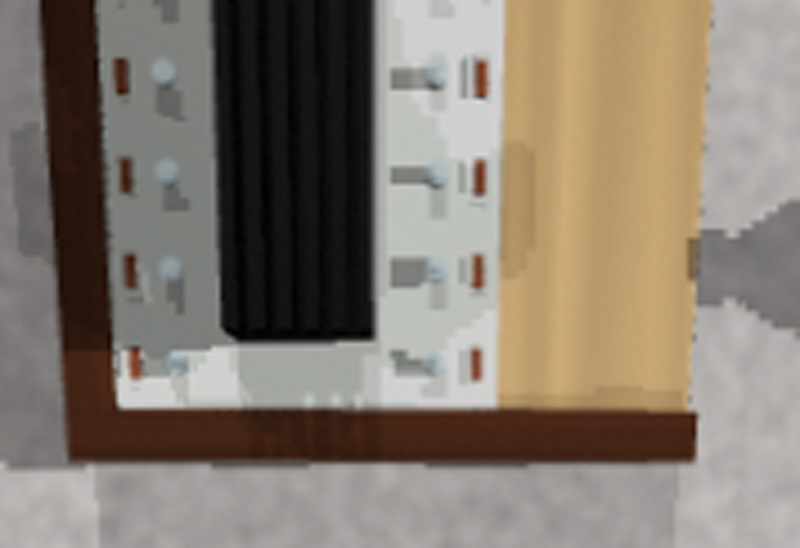

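Run:
```python
from h import *
z=np.load("w9.npz"); ci=vision.camera_info("wrist"); ci["R"]=z["R"];ci["t"]=z["t"]
o=np.array([188,0]);f=4.494
g=lambda q,zz:onz(ci,np.array(q)/f+o-.4,zz)[:,:2]*1000
print("cam",-np.array(ci["R"]).T@ci["t"])
for v,rl,wl,wr,wd in((100,47,101,502,705),(200,52,106,500,701),(300,57,112,498,696),(380,62,117,497,690)):
    a=g([[rl,v],[wl,v]],.025);b=g([[wl,v],[wr,v]],.023);c=g([[wd,v]],.015)
    print("row",v,"railw",a[1,1]-a[0,1],"modw",b[1,1]-b[0,1],"wood",c[0,1]-b[1,1],"inner→edge",c[0,1]-a[1,1], b[0,0])
a=g([[300,461],[300,409]],.025);print("far rail w",a[0,0]-a[1,0],a)
b=g([[300,409],[150,409],[450,409]],.023);print("module far edge",b)
```

```text
cam [ 0.63376456 -0.19435891  0.36547292]
row 100 railw 11.996053879574703 modw 89.68547730708997 wood 47.633143069687875 inner→edge 136.9726311414417 559.3276677496351
row 200 railw 12.219090263525032 modw 89.77270141200779 wood 48.03551339093397 inner→edge 137.4602155522218 579.8179178291647
row 300 railw 12.687594860187716 modw 89.67562710739048 wood 48.236110187327995 inner→edge 137.56281523570166 601.0192159361277
row 380 railw 12.89282844328278 modw 89.72150306254355 wood 47.78631415991016 inner→edge 137.1582716907251 618.5420428659232
far rail w 11.749997855236643 [[ 637.46159394 -211.58578718]
 [ 625.71159608 -211.19335956]]
module far edge [[ 625.66429149 -211.2922482 ]
 [ 625.14939718 -246.86353295]
 [ 626.05288883 -175.63420064]]
```

The dark far rail and side rail meet the white board with no wood showing between them. The measured module width is 89.7 mm, leaving 48 mm of wood as expected. One last check on the lid and the bystanders, then I hand in.

```bash
python3 - <<'E'
from h import *
a=np.load("side0.npz")["im"];ci,b,d=grab("side")
def cen(im,box):
    x0,y0,x1,y1=box;H,S,V=cv2.split(cv2.cvtColor(im,cv2.COLOR_BGR2HSV));m=((H<8)|(H>172))&(S>170);s=m[y0:y1,x0:x1];v,u=np.nonzero(s);return u.mean()+x0,v.mean()+y0,len(u)
for n,bx in(("cutters",(320,255,390,300)),("cap",(258,200,282,220))): print(n,cen(a,bx),cen(b,bx))
print("carton diff",np.abs(a[165:255,118:220].astype(int)-b[165:255,118:220]).mean())
P,uv=cloud(ci,d);H,S,V=cv2.split(cv2.cvtColor(b,cv2.COLOR_BGR2HSV));m=((H>100)&(H<130)&(S>120))[uv[:,1],uv[:,0]]&(P[:,2]>.1)&(P[:,0]>.5)&(P[:,0]<.8)&(P[:,1]>.08)&(P[:,1]<.3)
print("lid pts",m.sum(),P[m].max(0)); s=bot.get_state();print(s["time"],s["ft_force"])
E
python3 -c "
from bench import sign_off;print(sign_off())"
```

```text
cutters (np.float64(349.9476831091181), np.float64(278.03139013452915), 669) (np.float64(349.92620481927713), np.float64(278.04969879518075), 664)
cap (np.float64(268.9764705882353), np.float64(212.90588235294118), 85) (np.float64(269.0232558139535), np.float64(212.9418604651163), 86)
carton diff 26.780428467683368
lid pts 1578 [0.69868535 0.27383158 0.18120895]
18.4833 [ 0.35896807 -0.56895965 -0.15025203]
the job is handed in; nothing more can be done
None
```

The job is handed in at 18.5 s of robot time, and every check passed except the carton, which I could not confirm.

**What I did:** I swung the lid by its handle to about 1.96 rad and let go. I then lifted the module out by its heat sink and set it flat on the work board. I slid it against the side rail and then the far rail, and withdrew the arm.

**Last checks:**
- **Lid:** it stands open, with blue lid points up to 0.18 m high.
- **Module:** it lies flush to both rails with no gap visible from above. The far edge is at x ≈ 625.7 mm against a rail face at 625.7 mm. The measured width is 89.7 mm of the nominal 90, with 48 mm of board left over, as it should be.
- **Cutters and bottle:** both unmoved to within 0.1 pixel.
- **Robot:** free of contact, with under 1 N at the wrist.

**Did not agree:** the before/after comparison of the carton's image area differed by 27 grey levels on average. The raised lid, the arm or their shadows may explain that, but I did not look again. The arm was never driven at the carton's height near it, and no contact force showed there.

**Forces:** pressing the module onto the board briefly reached about 32 N at the wrist, and pushing it against the side rail about 24 N along y.

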